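Collect the turned clock cases from the lathe's catch tray

TASK

Collect the two finished clock cases, the hollow steel drums, from the lathe's catch tray and set them in the grey tote, one in each of its two compartments, standing upright with their mouths up. Put them down rather than dropping them, and leave the smaller solid bar end where it stands in the tray.

Things in the scene. Friction and masses are not known exactly. Their poses are not given: they have to be found in the camera images.
- case_a_mid (a point): first finished clock case: steel drum 54 mm across, 38 mm high, straight-sided, hollow and open on top (wall 4, floor 6 mm), about 0.2 kg. Stands mouth up in the catch tray (floor 4 mm thick, 360 x 220 mm, walls 22 mm high, long side roughly along x) in a row of three pieces some 95 mm apart. This point: the drum's centre, 19 mm above its underside; z axis up out of the mouth
- case_b_mid (a point): second finished clock case: steel drum 54 mm across, 38 mm high, straight-sided, hollow and open on top (wall 4, floor 6 mm), about 0.2 kg, like the first and in the same row in the tray. This point: the drum's centre, 19 mm above its underside; z axis up out of the mouth
- bar_end_mid (a point): leftover bar end, to be left alone: a solid steel disc, 40 mm across and 24 mm high, standing in the same tray as the cases, in any of the three places. This point is its centre, 12 mm above its underside
- tote: open grey plastic tote, loose, 0.8 kg, 280 mm long (x axis), 210 wide (y axis), 55 high, walls and floor 5 mm, rim 8 mm wide outside. A cross wall 5 mm thick, its top 40 mm above the underside, makes two compartments of 132 x 200 mm inside, centred 69 mm from the origin along its +x and -x. Origin: centre of its underside, z up
Not all that is in view belongs to the job. What is shaped like the part that bears case_b_mid but green or pink is not meant. Leave any pink look-alike of the part that bears case_a_mid alone.

How it is judged:
By the outcome, as a careful person would: the job done as asked, in the order asked, and still so for the second after the job is handed in, with the robot touching nothing.
It also fails if it takes over 67 s, if anything falls off the work surface, if the arm or the gripper's body presses on something with over 40 N, if the wrist force passes 120 N, or if a joint passes its speed limit or range.

ROBOT

A 6-joint arm with a two-finger parallel gripper is mounted at the origin on the work surface. World frame = base frame: x ahead of the robot, y to its left, z up, the work surface at z = 0. Lengths are in m, angles in rad, forces in N, time in s.
With the tool pointing down it reaches from about 0.25 to 0.725 m from the base axis. Payload 4 kg.
Tool frame: the origin (TCP) lies midway between the tips of the shut fingers; the grasp point (between the pads) lies 19 mm behind it; z points along the fingers, y is the line along which they close (so a half turn about z gives the same grasp; the last joint's range is limited). The gripper opens to 85 mm and grips with 20 to 120 N. Pads are 22 mm wide; open, the fingers measure 114 mm over their backs; the gripper's body (76 mm by 85 mm) begins 54 mm behind the grasp point. The pads swing forward as they close: fully open they stand 13 mm farther back than shut.
Start: joints at [-1.319, 0.241, 0.005, 1.335, 0, 1.571], TCP at [0.125, -0.484, 0.231] pointing down, gripper open.
Joint ranges: [-2.72, 2.72], [-1.05, 1.87], [-1.09, 1.28], [-1.99, 2.15], [-1.42, 1.44], [-3.14, 3.14]. Speed limits (rad/s): [2.79, 2.79, 3.14, 3.14, 3.14, 3.14].

INTERFACE

Orientations are given as a unit quaternion [x, y, z, w].
In Python, from rig import arm, imaging, job gives the robot as it stands.
- The arm moves only by the tool move_arm, never from a script. Its argument "rows" is a list of rows, each a list of 3 entries, a list of its own where there are three numbers: the shift along the tool's x, y, z in m, then the turn, a rotation vector about the tool's x, y, z in rad, then the gripper command: -1 is fully open, 1 is shut, values between are in proportion. A call has 1 to 5 rows; each row shifts and turns the commanded pose from where the row before left it, along the tool's axes as they then stand; what a row does not reach is not made up. A row lasts 1/12 s, in which the tool goes at most 41.7 mm and 7.16 degrees, less where a joint would pass 70% of its speed; a pose out of reach is approached as far as the arm can. A call is refused whole if a number of a shift passes 0.0417 or a number of a turn 0.125, either way. A call with a gripper value outside its range is refused whole. The fingers move at their own pace and stop on an object; "force" is the grip in N (left out, the last holds). Time passes only in rows, so rows that do not move let the fingers close. It gives the time, the measured TCP pose, the force, the opening and the grip force at its end, in the units of the state.
- arm.observe(): the state, without advancing time (a new reading comes with each control period).
- imaging.read_camera(name): name is "side" or "top"; returns a dict with "img" (400x640x3 uint8, red, green, blue), "fx", "fy", "cx", "cy" (pixels), "extrinsics" (4x4, takes a point from camera to world coordinates). Camera axes: x right, y down, z forward; pixel columns grow to the right and rows downward; lengths in m; the calibration is good to about 2 mm. A picture is of the moment at which its call begins. There is no depth.
- job.sign_off(): hands the job in; it is judged then, once.
The state is a dict: "time_s": time; "qpos": joint angles; "joint_velocities": joint speeds; "joint_efforts": joint torques, N m; "ee_pos": TCP position; "eef_rot": TCP orientation; "ft_force": force on the tool from outside, world axes, zero at the start; "ft_torque": the same for the moment, N m; "width": finger opening in m; "finger_force": force on a finger pad.
Only numpy, scipy, OpenCV 4.12 (cv2) and the standard library are available. Lean on these libraries where they do the work, as an engineer would, in place of code of your own. Each camera call takes 0.05 s, during which the arm holds its last target. There are 200 camera calls.

## Working session

There is one attempt and no reset: what is moved stays moved. The work goes in short steps, Python scripts to look and compute and a tool call to move; the robot and the scene stay as the last step left them, time stands still between calls to the robot, and variables do not carry over. Pictures are saved under pics/ and viewed, at most 10 in all, crops included, and the job is handed in when it is done.

Besides the shell and the picture viewer there is one more tool, called as a command line: name --argument value ..., lists and objects as JSON in quotes. move_arm: Moves the arm, as the interface text tells. Its arguments: {"type":"object","properties":{"rows":{"type":"array"},"force":{"type":"number"}},"required":["rows"]}

```bash
mkdir -p pics; python3 - <<'E'
from rig import arm, imaging, job
import cv2
s=arm.observe(); print(s)
for n in("top","side"):
    c=imaging.read_camera(n); print(n,c["fx"],c["fy"],c["cx"],c["cy"],c["extrinsics"])
    cv2.imwrite(f"pics/{n}0.png",c["img"][:,:,::-1])
E
```

```text
{'time_s': 0.0, 'qpos': array([-1.31899334e+00,  2.41379440e-01,  3.69245828e-03,  1.33519683e+00,
        6.10938987e-06,  1.57082371e+00]), 'joint_velocities': array([ 0.00060606,  0.00071069,  0.00084482, -0.00125435,  0.00123242,
       -0.00094927]), 'joint_efforts': array([ 1.09901550e-03, -3.72320402e+01,  2.52407420e+01,  1.70290272e-02,
       -5.29603403e-05, -3.20440549e-06]), 'ee_pos': array([ 0.124416  , -0.48360595,  0.23041759]), 'eef_rot': array([ 9.92086050e-01,  1.25555486e-01, -1.28045417e-04, -1.03586215e-03]), 'ft_force': array([ 0.17035655,  0.33110334, -0.75446631]), 'ft_torque': array([-0.01477281,  0.00454449,  0.00738659]), 'finger_force': 0.0, 'width': 0.08550772264050044}
top 387.85444953124016 387.85444953124016 325.09247257065914 196.69927093326092 [[-0.02820747 -0.99539003  0.09166806  0.33597171]
 [-0.99943954  0.02643032 -0.02054354 -0.00931561]
 [ 0.01802602 -0.09219616 -0.99557769  0.96128948]
 [ 0.          0.          0.          1.        ]]
side 460.19222033756347 460.19222033756347 320.37236548205163 197.9125897556201 [[-0.72882047 -0.45108806  0.51511191 -0.11163772]
 [-0.68460714  0.46737467 -0.55935139  0.5664195 ]
 [ 0.01156648 -0.76031604 -0.64945034  0.75166486]
 [ 0.          0.          0.          1.        ]]
```

View pics/top0.png

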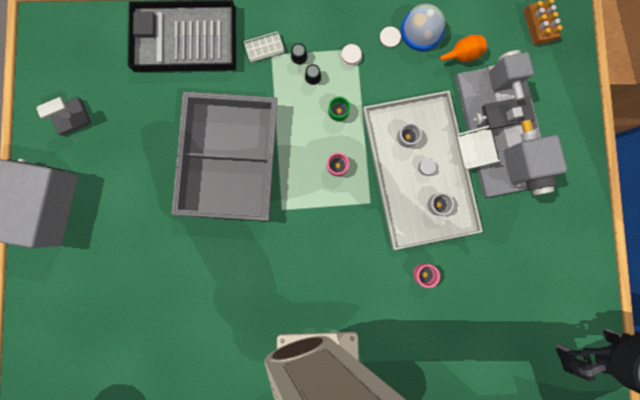

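View pics/side0.png

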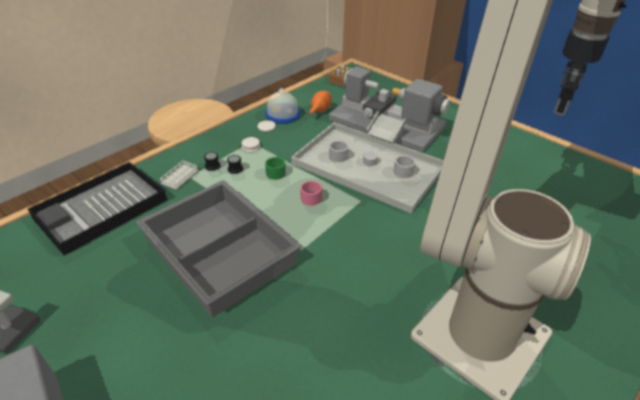

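The top view shows the tray at about (425,170). In it are grey hollow drums at (409,135) and (441,205) and a small solid disc at (428,167). The look-alikes are green (339,108) and pink (338,164) and (427,275), all outside the tray. The two grey drums fit the description; I'll confirm that with an enlarged crop. The tote is at (227,156).

```bash
cat > h.py <<'E'
import numpy as np
from rig import arm, imaging, job
def pix2w(c,u,v,z):
    E=c["extrinsics"]; d=E[:3,:3]@np.array([(u-c["cx"])/c["fx"],(v-c["cy"])/c["fy"],1])
    o=E[:3,3]; return o+d*(z-o[2])/d[2]
def w2pix(c,p):
    E=c["extrinsics"]; q=E[:3,:3].T@(np.array(p)-E[:3,3]); return c["cx"]+c["fx"]*q[0]/q[2],c["cy"]+c["fy"]*q[1]/q[2]
E
python3 - <<'E'
from h import *
import cv2
c=imaging.read_camera("top")
im=c["img"][:,:,::-1]
a=cv2.resize(im[85:255,355:490],None,fx=3.5,fy=3.5,interpolation=cv2.INTER_CUBIC)
cv2.imwrite("pics/crop1.png",a)
for n,p in dict(A=(409,135),bar=(428,167),B=(441,205)).items(): print(n,pix2w(c,*p,0.042 if n!='bar' else .028).round(4))
for p in [(183,93),(278,97),(270,219),(173,214)]: print("tote",pix2w(c,*p,.055).round(4))
for p in [(190,154),(267,160)]: print("cross",pix2w(c,*p,.04).round(4))
for p in [(364,107),(449,92),(482,232),(396,249)]: print("tray",pix2w(c,*p,.022).round(4))
E
```

```text
A [ 0.5655 -0.236   0.042 ]
bar [ 0.4882 -0.2823  0.028 ]
B [ 0.3934 -0.3046  0.042 ]
tote [0.6773 0.3046 0.055 ]
tote [0.6625 0.0782 0.055 ]
tote [0.3707 0.1017 0.055 ]
tote [0.3885 0.3261 0.055 ]
cross [0.5321 0.2923 0.04  ]
cross [0.5129 0.1086 0.04  ]
tray [ 0.6441 -0.1319  0.022 ]
tray [ 0.678  -0.3471  0.022 ]
tray [ 0.3262 -0.4075  0.022 ]
tray [ 0.2914 -0.196   0.022 ]
```

View pics/crop1.png

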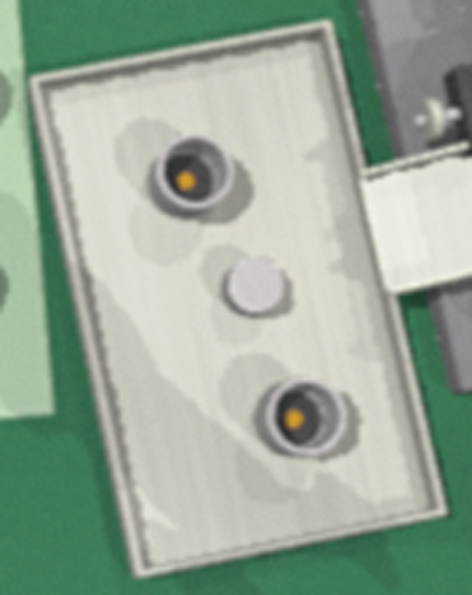

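The crop shows both drums are plain grey steel, open on top and standing in the tray. Their rim centres are near crop (196,173) and (305,416). The solid disc between them at (255,285) is the bar end, so the two drums are the cases. I'll start with the near one.

```bash
cat >> h.py <<'E'
from scipy.spatial.transform import Rotation as R
def delta(p):
    s=arm.observe(); d=R.from_quat(s["eef_rot"]).inv().apply(np.array(p)-s["ee_pos"]); return d.round(4)
E
python3 - <<'E'
from h import *
c=imaging.read_camera("top")
for n,(u,v) in dict(A=(196,173),B=(305,416)).items():
    p=pix2w(c,355-.36+(u+.5)/3.5,85-.36+(v+.5)/3.5,.042); print(n,p.round(4),"delta at z .09",delta([p[0],p[1],.09]))
print(R.from_quat(arm.observe()["eef_rot"]).as_matrix().round(3))
E
```

```text
A [ 0.5673 -0.2405  0.042 ] delta at z .09 [ 0.4895 -0.1252  0.1409]
B [ 0.3966 -0.307   0.042 ] delta at z .09 [ 0.3076 -0.1033  0.1409]
[[ 0.968  0.249 -0.   ]
 [ 0.249 -0.968  0.001]
 [-0.    -0.001 -1.   ]]
```

move_arm --rows '[[[0.034,-0.0115,0.005],[0,0,0],-1],[[0.034,-0.0115,0.01],[0,0,0],-1],[[0.034,-0.0115,0.01],[0,0,0],-1],[[0.034,-0.0115,0.01],[0,0,0],-1],[[0.034,-0.0115,0.01],[0,0,0],-1]]' --force 50

```text
time_s: 0.62
ee_pos: [0.2758, -0.3851, 0.1858]
eef_rot: [0.992, 0.125, 0.0, 0.0]
ft_force: [0.2, -0.2, -0.2]
width: 0.0855
finger_force: 0.0
```

move_arm --rows '[[[0.034,-0.0115,0.015],[0,0,0],-1],[[0.034,-0.0115,0.015],[0,0,0],-1],[[0.034,-0.0115,0.015],[0,0,0],-1],[[0.034,-0.0115,0.015],[0,0,0],-1],[[0,0,0],[0,0,0],-1]]'

```text
time_s: 1.03
ee_pos: [0.3982, -0.3033, 0.1233]
eef_rot: [0.992, 0.129, -0.0, -0.002]
ft_force: [0.1, 0.1, 0.5]
width: 0.0855
finger_force: 0.0
```

```bash
python3 - <<'E'
from h import *
import cv2
c=imaging.read_camera("side"); im=c["img"][:,:,::-1]
cv2.imwrite("pics/side1.png",cv2.resize(im[80:260,250:520],None,fx=2.9,fy=2.9,interpolation=cv2.INTER_CUBIC))
print(arm.observe()["ee_pos"],delta([.3966,-.307,.008]))
for n,p in dict(A=(.5673,-.2405,.042),B=(.3966,-.307,.042)).items(): print(n,w2pix(c,p),[ (x-o)*2.9 for x,o in zip(w2pix(c,p),(250,80))])
E
```

```text
[ 0.39634138 -0.30495657  0.12433949] [-0.      0.0024  0.1163]
A (np.float64(338.3832771527929), np.float64(145.46526747028452)) [np.float64(256.3115037430994), np.float64(189.8492756638251)]
B (np.float64(403.70228447212946), np.float64(160.7152424333808)) [np.float64(445.7366249691754), np.float64(234.07420305680435)]
```

View pics/side1.png

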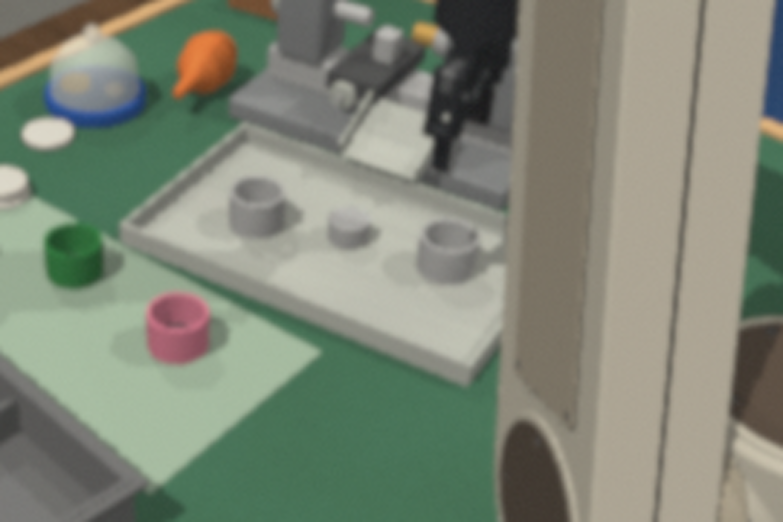

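The rims of the two drums appear at (257,192) and (449,236) in the side crop. That is within about 1 mm of the prediction, so I'm descending on the near drum.

move_arm --rows '[[[0,0.002,0.03],[0,0,0],-1],[[0,0,0.035],[0,0,0],-1],[[0,0,0.03],[0,0,0],-1],[[0,0,0.014],[0,0,0],-1],[[0,0,0.005],[0,0,0],-1]]'

```text
time_s: 1.5
ee_pos: [0.3929, -0.3089, 0.0098]
eef_rot: [0.992, 0.125, -0.002, -0.002]
ft_force: [-0.2, 0.3, 0.4]
width: 0.0855
finger_force: 0.0
```

move_arm --rows '[[[0,0,0],[0,0,0],-0.2],[[0,0,0],[0,0,0],0.1],[[0,0,0],[0,0,0],0.3],[[0,0,0],[0,0,0],0.6],[[0,0,0],[0,0,0],1]]'

```text
time_s: 1.92
ee_pos: [0.3966, -0.3109, 0.0143]
eef_rot: [0.992, 0.125, 0.001, 0.001]
ft_force: [-1.1, -1.0, 7.8]
width: 0.0536
finger_force: 53.3
```

move_arm --rows '[[[0,0,0],[0,0,0],1],[[0,0,0],[0,0,0],1],[[0,0,0],[0,0,0],1]]'

```text
time_s: 2.17
ee_pos: [0.3966, -0.3109, 0.0143]
eef_rot: [0.992, 0.125, 0.001, 0.001]
ft_force: [-1.6, -0.2, 6.2]
width: 0.0534
finger_force: 53.3
```

move_arm --rows '[[[0,0,-0.01],[0,0,0],1],[[0,0,-0.02],[0,0,0],1],[[0,0,-0.03],[0,0,0],1],[[0,0,-0.035],[0,0,0],1],[[0,0,-0.03],[0,0,0],1]]'

```text
time_s: 2.58
ee_pos: [0.3954, -0.3095, 0.1395]
eef_rot: [0.992, 0.126, 0.0, 0.0]
ft_force: [0.7, -0.3, -3.2]
width: 0.0531
finger_force: 53.5
```

```bash
python3 - <<'E'
from h import *
s=arm.observe(); print(s["ee_pos"],s["width"],s["ft_force"],delta([.456,.208,.13]))
E
```

```text
[ 0.39541401 -0.30945234  0.13952597] 0.0530598694308747 [ 0.74398206 -0.29646591 -3.22400871] [ 0.1877 -0.486   0.0095]
```

move_arm --rows '[[[0.005,-0.012,0],[0,0,0],1],[[0.009,-0.024,0],[0,0,0],1],[[0.013,-0.034,0],[0,0,0],1],[[0.013,-0.034,0],[0,0,0],1],[[0.013,-0.034,0],[0,0,0],1]]'

```text
time_s: 3.0
ee_pos: [0.4119, -0.1611, 0.1372]
eef_rot: [0.992, 0.125, -0.0, -0.0]
ft_force: [0.6, 0.4, -3.0]
width: 0.0531
finger_force: 53.6
```

move_arm --rows '[[[0.013,-0.034,0],[0,0,0],1],[[0.013,-0.034,0],[0,0,0],1],[[0.013,-0.034,0],[0,0,0],1],[[0.013,-0.034,0],[0,0,0],1],[[0.013,-0.034,0],[0,0,0],1]]'

```text
time_s: 3.42
ee_pos: [0.4324, 0.02, 0.1373]
eef_rot: [0.992, 0.126, -0.0, -0.0]
ft_force: [1.2, -0.4, -2.7]
width: 0.0531
finger_force: 53.6
```

move_arm --rows '[[[0.013,-0.034,0],[0,0,0],1],[[0.013,-0.034,0],[0,0,0],1],[[0.013,-0.034,0],[0,0,0],1],[[0.012,-0.028,0],[0,0,0],1],[[0.006,-0.012,0],[0,0,0],1]]'

```text
time_s: 3.83
ee_pos: [0.46, 0.1459, 0.1376]
eef_rot: [0.989, 0.146, -0.001, -0.012]
ft_force: [0.1, -0.2, -2.0]
width: 0.0533
finger_force: 53.6
```

```bash
python3 - <<'E'
from h import *
import cv2
c=imaging.read_camera("side"); im=c["img"][:,:,::-1]
cv2.imwrite("pics/side2.png",cv2.resize(im[20:320,100:400],None,fx=2,fy=2,interpolation=cv2.INTER_CUBIC))
s=arm.observe(); print(s["ee_pos"],s["width"],s["ft_force"],delta([.456,.208,.015]))
E
```

```text
[0.46084763 0.14567044 0.13764852] 0.05333863381127189 [ 1.50226003 -0.21755953 -2.3075783 ] [ 0.0132 -0.0582  0.124 ]
```

View pics/side2.png

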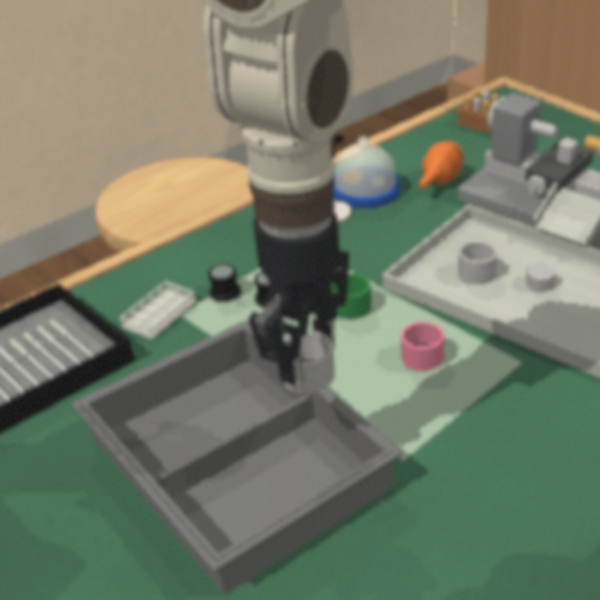

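The drum is held level above the tote, near (315,365). The arm stopped short because the last joint hit its range limit, so I'm turning the tool back toward the base.

move_arm --rows '[[[0,0,0],[0,0,-0.1],1],[[0,0,0],[0,0,-0.1],1],[[0,0,0],[0,0,-0.1],1],[[0,0,0],[0,0,-0.1],1],[[0,0,0],[0,0,0],1]]'

```text
time_s: 4.3
ee_pos: [0.4592, 0.1418, 0.1374]
eef_rot: [0.941, 0.337, -0.0, -0.011]
ft_force: [0.2, 0.6, -2.8]
width: 0.0533
finger_force: 53.6
```

```bash
python3 - <<'E'
from h import *
s=arm.observe(); print(s["ee_pos"],s["qpos"].round(3),s["width"],s["ft_force"],delta([.456,.208,.13]));r=R.from_quat(s["eef_rot"]);print(r.as_matrix().round(3), "tilt fix rotvec", r.inv().apply(np.cross(r.as_matrix()[:,2],[0,0,-1])).round(4))
E
```

```text
[0.45919075 0.14176276 0.13743929] [ 0.286  0.268 -0.214  1.091  0.022  2.739] 0.053284499988018125 [ 0.20340564  0.62194764 -2.75095872] [ 0.0395 -0.053   0.0088]
[[ 0.772  0.635 -0.008]
 [ 0.635 -0.772  0.02 ]
 [ 0.007 -0.02  -1.   ]] tilt fix rotvec [-0.0205 -0.007  -0.    ]
```

Correcting the 1.2° tilt and moving over the near compartment.

move_arm --rows '[[[0.01,-0.013,0],[-0.0205,-0.007,0],1],[[0.012,-0.016,0],[0,0,0],1],[[0.011,-0.015,0],[0,0,0],1],[[0.006,-0.009,0],[0,0,0],1],[[0,0,0],[0,0,0],1]]'

```text
time_s: 4.72
ee_pos: [0.4561, 0.2099, 0.138]
eef_rot: [0.941, 0.337, 0.001, -0.0]
ft_force: [-0.7, -0.5, -3.1]
width: 0.0532
finger_force: 53.7
```

```bash
python3 - <<'E'
from h import *
s=arm.observe(); print(s["ee_pos"],s["qpos"].round(3),s["width"],delta([.456,.208,.015]));r=R.from_quat(s["eef_rot"]);print(r.as_matrix().round(3))
E
```

```text
[0.45607172 0.20992485 0.13798475] [ 4.310e-01  3.050e-01 -1.600e-01  1.104e+00  1.000e-03  2.884e+00] 0.05318041728199346 [-0.0015  0.0015  0.123 ]
[[ 0.772  0.635  0.001]
 [ 0.635 -0.772  0.001]
 [ 0.002 -0.    -1.   ]]
```

move_arm --rows '[[[0,0,0.03],[0,0,0],1],[[0,0,0.03],[0,0,0],1],[[0,0,0.03],[0,0,0],1],[[0,0,0.02],[0,0,0],1],[[0,0,0.004],[0,0,0],1]]'

```text
time_s: 5.13
ee_pos: [0.4531, 0.2062, 0.0203]
eef_rot: [0.942, 0.336, -0.003, 0.0]
ft_force: [-1.2, -0.3, -2.6]
width: 0.0532
finger_force: 53.7
```

move_arm --rows '[[[0,0,0.002],[0,0,0],1],[[0,0,0.002],[0,0,0],1],[[0,0,0.002],[0,0,0],1],[[0,0,0],[0,0,0],1]]'

```text
time_s: 5.47
ee_pos: [0.4576, 0.2093, 0.0192]
eef_rot: [0.941, 0.337, 0.002, -0.0]
ft_force: [0.0, 0.1, -3.2]
width: 0.0532
finger_force: 53.7
```

move_arm --rows '[[[0,0,0.0015],[0,0,0],1],[[0,0,0.0015],[0,0,0],1],[[0,0,0.001],[0,0,0],1],[[0,0,0],[0,0,0],1]]'

```text
time_s: 5.8
ee_pos: [0.4571, 0.2093, 0.0153]
eef_rot: [0.941, 0.338, 0.002, -0.0]
ft_force: [-1.6, -0.7, 4.0]
width: 0.053
finger_force: 54.4
```

move_arm --rows '[[[0,0,0.001],[0,0,0],1],[[0,0,0],[0,0,0],1]]'

```text
time_s: 5.97
ee_pos: [0.4571, 0.2093, 0.0153]
eef_rot: [0.941, 0.338, 0.002, -0.0]
ft_force: [-3.5, -1.3, 12.1]
width: 0.0529
finger_force: 55.1
```

The drum touches the floor at TCP z 0.0153, as predicted. Releasing and lifting clear.

move_arm --rows '[[[0,0,-0.001],[0,0,0],0.1],[[0,0,0],[0,0,0],-0.3],[[0,0,0],[0,0,0],-0.7],[[0,0,0],[0,0,0],-1],[[0,0,0],[0,0,0],-1]]'

```text
time_s: 6.38
ee_pos: [0.4566, 0.2091, 0.014]
eef_rot: [0.941, 0.338, 0.001, -0.0]
ft_force: [-0.9, 0.2, 0.0]
width: 0.0852
finger_force: 0.0
```

move_arm --rows '[[[0,0,0],[0,0,0],-1],[[0,0,-0.015],[0,0,0],-1],[[0,0,-0.03],[0,0,0],-1],[[0,0,-0.04],[0,0,0],-1],[[0,0,-0.04],[0,0,0],-1]]'

```text
time_s: 6.8
ee_pos: [0.4552, 0.2083, 0.1394]
eef_rot: [0.941, 0.338, -0.001, -0.0]
ft_force: [0.5, 0.5, -0.5]
width: 0.0854
finger_force: 0.0
```

```bash
python3 - <<'E'
from h import *
s=arm.observe(); print(s["ee_pos"],s["width"],s["qpos"].round(3),delta([.5673,-.2405,.14]));r=R.from_quat(s["eef_rot"]);print(r.as_matrix().round(3))
E
```

```text
[0.45517195 0.20832247 0.1393633 ] 0.08536647630490685 [ 0.429  0.303 -0.158  1.111  0.     2.882] [-0.1987  0.4178 -0.0007]
[[ 0.772  0.636 -0.002]
 [ 0.636 -0.772 -0.   ]
 [-0.002 -0.001 -1.   ]]
```

move_arm --rows '[[[-0.008,0.0168,0],[0,0,0],-1],[[-0.0155,0.0325,0],[0,0,0],-1],[[-0.0155,0.0325,0],[0,0,0],-1],[[-0.0155,0.0325,0],[0,0,0],-1],[[-0.0155,0.0325,0],[0,0,0],-1]]'

```text
time_s: 7.22
ee_pos: [0.4958, 0.0497, 0.1391]
eef_rot: [0.941, 0.338, 0.001, -0.0]
ft_force: [-0.3, -0.1, -1.1]
width: 0.0855
finger_force: 0.0
```

move_arm --rows '[[[-0.0155,0.0325,0],[0,0,0],-1],[[-0.0155,0.0325,0],[0,0,0],-1],[[-0.0155,0.0325,0],[0,0,0],-1],[[-0.0155,0.0325,0],[0,0,0],-1],[[-0.0155,0.0325,0],[0,0,0],-1]]'

```text
time_s: 7.63
ee_pos: [0.5391, -0.1255, 0.1387]
eef_rot: [0.941, 0.338, 0.001, -0.0]
ft_force: [1.2, 1.1, 0.2]
width: 0.0852
finger_force: 0.0
```

move_arm --rows '[[[-0.0155,0.0325,0.005],[0,0,0],-1],[[-0.0145,0.0305,0.005],[0,0,0],-1],[[-0.0062,0.013,0],[0,0,0],-1],[[0,0,0],[0,0,0],-1]]'

```text
time_s: 7.97
ee_pos: [0.5595, -0.2087, 0.1278]
eef_rot: [0.942, 0.335, 0.0, -0.0]
ft_force: [-0.4, -0.4, -0.4]
width: 0.085
finger_force: 0.0
```

```bash
python3 - <<'E'
from h import *
import cv2
c=imaging.read_camera("side"); im=c["img"][:,:,::-1]
cv2.imwrite("pics/side3.png",cv2.resize(im[90:320,130:450],None,fx=2.5,fy=2.5,interpolation=cv2.INTER_CUBIC))
s=arm.observe(); print(s["ee_pos"],s["qpos"].round(3),delta([.5673,-.2405,.008]))
for n,p in dict(A=(.5673,-.2405,.042),B=(.4566,.2091,.043)).items(): print(n,[ (x-o)*2.5 for x,o in zip(w2pix(c,p),(130,90))])
E
```

```text
[ 0.55917469 -0.20660716  0.12805616] [-3.550e-01  4.890e-01  9.500e-02  1.176e+00  2.000e-03  2.101e+00] [-0.0153  0.0315  0.12  ]
A [np.float64(520.9581928819823), np.float64(138.6631686757113)]
B [np.float64(261.3464879834653), np.float64(409.22050194914016)]
```

View pics/side3.png

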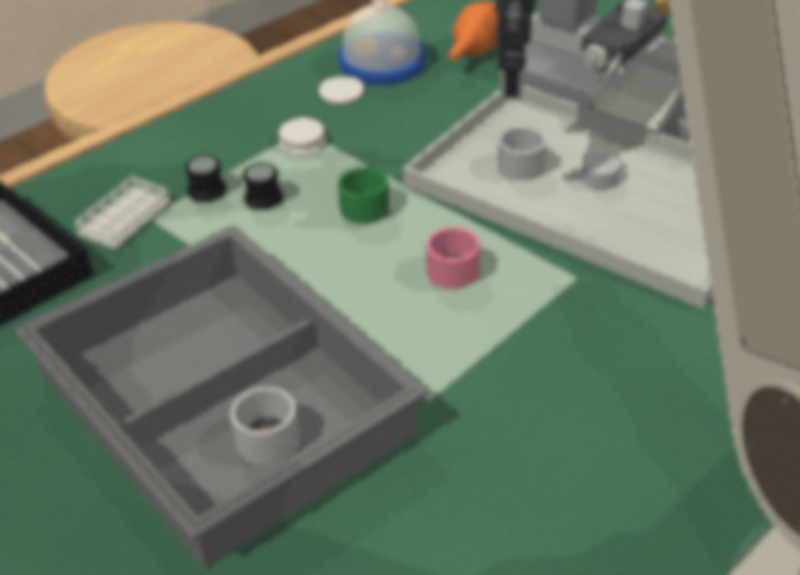

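The first drum stands upright in the near compartment at crop (263,420). The second is undisturbed at (522,150). Moving over it and descending.

move_arm --rows '[[[-0.0075,0.0155,0],[0,0,0],-1],[[-0.0075,0.016,0],[0,0,0],-1],[[0,0,0.01],[0,0,0],-1],[[0,0,0.02],[0,0,0],-1],[[0,0,0],[0,0,0],-1]]'

```text
time_s: 8.43
ee_pos: [0.5653, -0.2364, 0.0949]
eef_rot: [0.941, 0.338, -0.002, -0.003]
ft_force: [-0.9, 0.3, -1.1]
width: 0.0854
finger_force: 0.0
```

```bash
python3 - <<'E'
from h import *
s=arm.observe(); print(s["ee_pos"],delta([.5673,-.2405,.010]))
E
```

```text
[ 0.56528269 -0.2363624   0.09487951] [-0.001   0.0051  0.0848]
```

move_arm --rows '[[[0,0.003,0.02],[0,0,0],-1],[[0,0,0.03],[0,0,0],-1],[[0,0,0.022],[0,0,0],-1],[[0,0,0.01],[0,0,0],-1],[[0,0,0.001],[0,0,0],-1]]'

```text
time_s: 8.85
ee_pos: [0.5677, -0.2391, 0.0133]
eef_rot: [0.941, 0.338, -0.001, -0.003]
ft_force: [-0.2, 0.4, 0.3]
width: 0.0855
finger_force: 0.0
```

move_arm --rows '[[[0,0,0],[0,0,0],-0.2],[[0,0,0],[0,0,0],0.1],[[0,0,0],[0,0,0],0.3],[[0,0,0],[0,0,0],0.6],[[0,0,0],[0,0,0],1]]'

```text
time_s: 9.27
ee_pos: [0.5717, -0.2418, 0.0183]
eef_rot: [0.941, 0.338, 0.003, 0.001]
ft_force: [0.7, 1.4, 6.8]
width: 0.0527
finger_force: 53.1
```

move_arm --rows '[[[0,0,0],[0,0,0],1],[[0,0,0],[0,0,0],1],[[0,0,0],[0,0,0],1]]'

```text
time_s: 9.52
ee_pos: [0.5717, -0.2418, 0.0183]
eef_rot: [0.941, 0.338, 0.003, 0.001]
ft_force: [0.6, 1.0, 5.9]
width: 0.0529
finger_force: 53.1
```

move_arm --rows '[[[0,0,-0.01],[0,0,0],1],[[0,0,-0.02],[0,0,0],1],[[0,0,-0.03],[0,0,0],1],[[0,0,-0.035],[0,0,0],1],[[0,0,-0.03],[0,0,0],1]]'

```text
time_s: 9.93
ee_pos: [0.5694, -0.2415, 0.143]
eef_rot: [0.941, 0.338, 0.001, -0.0]
ft_force: [0.6, -0.4, -0.8]
width: 0.0526
finger_force: 53.0
```

```bash
python3 - <<'E'
from h import *
s=arm.observe(); print(s["ee_pos"],s["width"],delta([.5936,.1974,.14]))
E
```

```text
[ 0.56943632 -0.24153892  0.14301551] 0.052556393813346994 [ 0.2976 -0.3236  0.0034]
```

move_arm --rows '[[[0.0115,-0.0125,0],[0,0,0],1],[[0.0225,-0.0245,0],[0,0,0],1],[[0.0225,-0.0245,0],[0,0,0],1],[[0.0225,-0.0245,0],[0,0,0],1],[[0.0225,-0.0245,0],[0,0,0],1]]'

```text
time_s: 10.35
ee_pos: [0.5775, -0.0906, 0.1416]
eef_rot: [0.941, 0.337, 0.001, -0.0]
ft_force: [0.8, 0.2, -1.2]
width: 0.0528
finger_force: 53.0
```

move_arm --rows '[[[0.0225,-0.0245,0],[0,0,0],1],[[0.0225,-0.0245,0],[0,0,0],1],[[0.0225,-0.0245,0],[0,0,0],1],[[0.0225,-0.0245,0],[0,0,0],1],[[0.0225,-0.0245,0],[0,0,0],1]]'

```text
time_s: 10.77
ee_pos: [0.5866, 0.0758, 0.1418]
eef_rot: [0.941, 0.337, 0.001, -0.0]
ft_force: [1.0, -0.4, -2.0]
width: 0.0531
finger_force: 53.0
```

move_arm --rows '[[[0.0225,-0.0245,0],[0,0,0],1],[[0.0225,-0.0245,0],[0,0,0],1],[[0.0225,-0.0245,0],[0,0,0],1],[[0.0125,-0.0135,0],[0,0,0],1],[[0,0,0],[0,0,0],1]]'

```text
time_s: 11.18
ee_pos: [0.5931, 0.1969, 0.1416]
eef_rot: [0.94, 0.34, 0.001, -0.001]
ft_force: [0.6, -0.2, -1.2]
width: 0.0531
finger_force: 53.0
```

```bash
python3 - <<'E'
from h import *
s=arm.observe(); print(s["ee_pos"],s["width"],s["qpos"].round(3),s["ft_force"].round(1),delta([.5936,.1974,.0193]));print(R.from_quat(s["eef_rot"]).as_matrix().round(3))
E
```

```text
[0.59308575 0.19688112 0.14159598] 0.05308397803348409 [3.200e-01 5.340e-01 2.040e-01 1.239e+00 2.000e-03 2.767e+00] [ 0.6 -0.2 -1.2] [3.000e-04 1.000e-04 1.223e-01]
[[ 0.769  0.64   0.002]
 [ 0.64  -0.769  0.003]
 [ 0.003 -0.001 -1.   ]]
```

move_arm --rows '[[[0,0,0.03],[0,0,0],1],[[0,0,0.03],[0,0,0],1],[[0,0,0.03],[0,0,0],1],[[0,0,0.02],[0,0,0],1],[[0,0,0.003],[0,0,0],1]]'

```text
time_s: 11.6
ee_pos: [0.5897, 0.1905, 0.0237]
eef_rot: [0.941, 0.337, -0.004, -0.0]
ft_force: [-0.3, -0.8, -1.9]
width: 0.0533
finger_force: 52.9
```

move_arm --rows '[[[0,0,0.002],[0,0,0],1],[[0,0,0.002],[0,0,0],1],[[0,0,0.001],[0,0,0],1],[[0,0,0.001],[0,0,0],1],[[0,0,0],[0,0,0],1]]'

```text
time_s: 12.02
ee_pos: [0.5944, 0.1927, 0.0236]
eef_rot: [0.941, 0.338, 0.002, -0.0]
ft_force: [-0.0, 0.5, -1.7]
width: 0.0532
finger_force: 53.0
```

move_arm --rows '[[[0,0,0.0015],[0,0,0],1],[[0,0,0.0015],[0,0,0],1],[[0,0,0.001],[0,0,0],1],[[0,0,0],[0,0,0],1]]'

```text
time_s: 12.35
ee_pos: [0.5939, 0.1927, 0.0193]
eef_rot: [0.941, 0.338, 0.001, -0.0]
ft_force: [-1.7, -0.6, 3.1]
width: 0.0527
finger_force: 53.4
```

move_arm --rows '[[[0,0,0.001],[0,0,0],1],[[0,0,0],[0,0,0],1]]'

```text
time_s: 12.52
ee_pos: [0.5939, 0.1927, 0.0193]
eef_rot: [0.941, 0.338, 0.002, -0.0]
ft_force: [-3.5, -1.4, 9.3]
width: 0.0532
finger_force: 54.0
```

Contact is at the predicted height. Releasing, lifting and checking.

move_arm --rows '[[[0,0,-0.001],[0,0,0],0.1],[[0,0,0],[0,0,0],-0.3],[[0,0,0],[0,0,0],-0.7],[[0,0,0],[0,0,0],-1],[[0,0,0],[0,0,0],-1]]'

```text
time_s: 12.93
ee_pos: [0.5934, 0.1925, 0.0178]
eef_rot: [0.941, 0.338, 0.001, -0.0]
ft_force: [-0.6, 0.5, 0.2]
width: 0.0851
finger_force: 0.0
```

move_arm --rows '[[[0,0,0],[0,0,0],-1],[[0,0,-0.015],[0,0,0],-1],[[0,0,-0.03],[0,0,0],-1],[[0,0,-0.04],[0,0,0],-1],[[0,0,-0.04],[0,0,0],-1]]'

```text
time_s: 13.35
ee_pos: [0.5922, 0.192, 0.143]
eef_rot: [0.941, 0.338, -0.001, -0.0]
ft_force: [1.8, 0.1, -0.4]
width: 0.0856
finger_force: 0.0
```

move_arm --rows '[[[0,0,-0.04],[0,0,0],-1],[[0,0,-0.03],[0,0,0],-1],[[0,0,-0.01],[0,0,0],-1],[[0,0,0],[0,0,0],-1]]'

```text
time_s: 13.68
ee_pos: [0.5952, 0.193, 0.2274]
eef_rot: [0.941, 0.338, 0.005, -0.0]
ft_force: [-0.5, 0.1, 0.1]
width: 0.0856
finger_force: 0.0
```

```bash
python3 - <<'E'
from h import *
import cv2
c=imaging.read_camera("side"); im=c["img"][:,:,::-1]
cv2.imwrite("pics/side4.png",cv2.resize(im[90:320,130:450],None,fx=2.5,fy=2.5,interpolation=cv2.INTER_CUBIC))
print(arm.observe()["ee_pos"])
E
```

```text
[0.59398578 0.19259245 0.22428435]
```

View pics/side4.png

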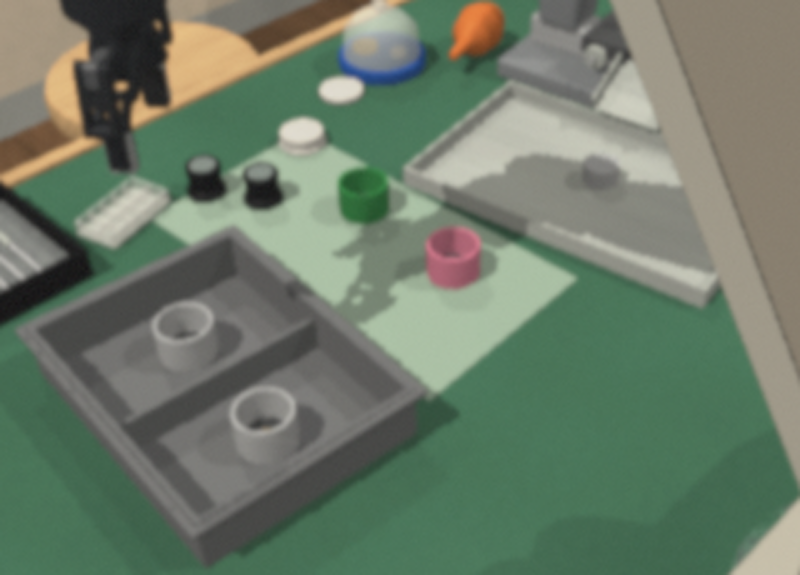

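Both drums stand upright with mouths up, one per compartment, at crop (185,335) and (263,422). The bar end is still at (602,172) in the tray.

```bash
python3 -c "
from rig import job
print(job.sign_off())"
```

```text
the job is handed in; nothing more can be done
None
```

Both steel clock cases are in the tote, one per compartment, upright with mouths up and set down under control; the bar end was left in the tray, and I handed the job in at about 14 s (no verdict was returned).

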